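Release the battery tray of a controller box with the release rod

TASK

Take the thin release rod from the tool rack and push it straight down through the round hole in the top of the white controller box, until the hidden catch gives way and lets the battery tray spring out. Then put the rod back upright in the same rack hole, collar resting on the rack, and let go. Leave the other tool in the rack alone.

Things in the scene. Friction and masses are not known exactly. Their poses are not given: they have to be found in the camera images.
- rod_grip (a point): Release rod: mid-handle. Grey round handle 26 mm across, 68 mm tall, on a collar 44 mm across, 6 mm thick; below it a steel rod 7 mm across, 68 mm long, points down. z runs up the handle. The point is 34 mm below the top, 40 mm above the collar's underside, 108 mm above the tip. About 0.11 kg. Stands in either hole of the tool rack, collar on the plate; the rack may be left or right of the box.
- driver_grip (a point): Other tool, to be left: mid-handle of a stubby socket driver, 25 mm below its top, 31 mm above the rack. Thicker, shorter grey handle (36 mm across, 50 mm tall), same collar, fat shaft 20 mm across, 38 mm long. Stands in the rack's other hole. Rack: fixed aluminium plate 90 x 240 mm, top 92 mm above the bench, on end legs, open in front; two round holes 28 mm across, 120 mm apart.
- release_hole (a point): Centre of the round hole, 28 mm across, at the lid's top, 100 mm above the bench. x points to the box's tray side, y along the box, z up. The square hole 180 mm along -y is a cable port, no catch. 55 mm below the lid's top lies the catch, a sprung pad 34 mm across: gives at 2 to 5 N, frees the tray after 7 mm (tip 62 mm down). With the collar on the lid the tip is 68 mm down: enough.
- tray (a joint): How far the battery tray stands out, in m: 0 shut, 0.055 fully out. White front 108 x 38 mm, blue battery behind it, low in the long side facing away from the robot of the white controller box (150 x 300 mm, 100 mm high, fixed; the round hole is 10 mm along -x, 90 mm along y from the lid's middle). Once freed it springs out along the hole's x within half a second and stays out.
Not all that is in view belongs to the job. Leave any red or yellow look-alike of the part that bears rod_grip alone.

How it is judged:
On the way:
1. the battery tray is freed (out by more than 10 mm) while the release rod is deep in the round hole: its handle's middle within 20 mm of the hole's axis and less than 60 mm above the lid (value of joint tray above 0.01 m and horizontal distance between rod_grip and release_hole below 0.02 m and z of rod_grip in the frame of release_hole below 0.06 m).
At the end, for the whole second after the job is handed in: The battery tray stands out by more than 45 mm; the release rod is back in its rack hole, its handle's middle within 15 mm of where it started and upright within 10 degrees; the socket driver is still within 30 mm of where it stood (value of joint tray above 0.045 m and distance of rod_grip from where it was at the start of the episode below 0.015 m and angle between rod_grip's own z axis and vertical below 0.17 rad and distance of driver_grip from where it was at the start of the episode below 0.03 m); the robot touches nothing.
It fails at once if the socket driver is moved by more than 30 mm (distance of driver_grip from where it was at the start of the episode above 0.03 m).
It also fails if it takes over 51 s, if anything falls off the work surface, if the arm or the gripper's body presses on something with over 40 N, if the wrist force passes 120 N, or if a joint passes its speed limit or range.

ROBOT

A 7-joint arm with a two-finger parallel gripper is mounted at the origin on the work surface. World frame = base frame: x ahead of the robot, y to its left, z up, the work surface at z = 0. Lengths are in m, angles in rad, forces in N, time in s.
With the tool pointing down it reaches from about 0.4 to 0.875 m from the base axis. Payload 19.3 kg.
Tool frame: the origin (TCP) lies at the very end of the fingers, on their centre line; the grasp point (between the pads) lies 19 mm behind it; z points along the fingers, y is the direction in which the jaws open and shut (so a half turn about z gives the same grasp; the last joint's range is limited). The gripper opens to 85 mm and grips with 20 to 120 N. Pads are 22 mm wide; open, the fingers measure 114 mm over their backs; the gripper's body (76 mm by 85 mm) begins 54 mm behind the grasp point. The pads swing forward as they close: fully open they stand 13 mm farther back than shut.
Start: joints at [-1.358, 0.521, -0.036, 1.599, 0.021, 1.021, -0.113], TCP at [0.174, 0.6, 0.231] pointing down, gripper open.
Joint ranges: [-2.91, 2.91], [-0.3, 2.13], [-1.5, 1.42], [0.17, 2.43], [-1.26, 4.41], [0.16, 1.93], [-2.52, 2.52]. Speed limits (rad/s): [1.89, 1.89, 2.39, 2.39, 3.01, 3.01, 3.01].

INTERFACE

Orientations are given as [roll, pitch, yaw] about the fixed x, y, z axes, in that order (R = Rz(yaw) Ry(pitch) Rx(roll)).
In Python, from workcell import bot gives the robot as it stands.
- The arm moves only by the tool carry_out, never from a script. Its argument "targets" is a list of rows, each a list of 7 numbers: the shift along the tool's x, y, z in mm, then the turn, a rotation vector about the tool's x, y, z in units of 6 degrees (1.0 is 6 degrees), then the closure in counts, from 0 (fully open) to 255 (shut). A call has 1 to 5 rows; each row shifts and turns the commanded pose from where the row before left it, along the tool's axes as they then stand; what a row does not reach is not made up. A row lasts 1/12 s, in which the tool goes at most 41.7 mm and 7.16 degrees, less where a joint would pass 70% of its speed; a pose out of reach is approached as far as the arm can. A call is refused whole if a number of a shift passes 41.7 or a number of a turn 1, either way. A call with a gripper value outside its range is refused whole. The fingers move at their own pace and stop on an object; "force" is the grip in N (left out, the last holds). Time passes only in rows, so rows that do not move let the fingers close. It gives the time, the measured TCP pose, the force and the opening at its end, in the units of the state.
- bot.observe(): the state, without advancing time (a new reading comes with each control period).
- bot.grab_frame(name): name is "scene" or "top" or "wrist"; returns a dict with "color" (400x640x3 uint8, red, green, blue), "z_map" (400x640 float32, m along the optical axis (not along the pixel's ray), 0 where there is no reading), "K" (3x3 intrinsics, pixels), "cam_to_world" (4x4, takes a point from camera to world coordinates); the wrist camera has in their place "T_tool_cam" (4x4, takes a point from camera to tool coordinates, whose origin is the TCP and whose axes are the flange's). Camera axes: x right, y down, z forward; pixel columns grow to the right and rows downward; lengths in m; the calibration is good to about 2 mm. A picture is of the moment at which its call begins: read the wrist's pose just before it.
- bot.job_done(): hands the job in, once; it reports no verdict.
The state is a dict: "clock": time; "qpos": joint angles; "qd": joint speeds; "joint_efforts": joint torques, N m; "position": TCP position; "tool_rot": TCP orientation; "force": force on the tool from outside, world axes, zero at the start; "moment": the same for the moment, N m; "grip_width": finger opening in m.
Only numpy, scipy, OpenCV 4.12 (cv2) and the standard library are available. Lean on these libraries where they do the work, as an engineer would, in place of code of your own. Each camera call takes 0.05 s, during which the arm holds its last target. There are 200 camera calls.

## Working session

There is one attempt and no reset: what is moved stays moved. The work goes in short steps, Python scripts to look and compute and a tool call to move; the robot and the scene stay as the last step left them, time stands still between calls to the robot, and variables do not carry over. Pictures are saved under pics/ and viewed, about 8 in all and at most 12, crops included, and the job is handed in when it is done.

Besides the shell and the picture viewer there is one more tool, called as a command line: name --pt "numbers of a row" for each row, then --argument value for the rest. carry_out: Moves the arm, as the interface text tells. Its arguments: {"type":"object","properties":{"targets":{"type":"array","items":{"type":"array","items":{"type":"number"}}},"force":{"type":"number"}},"required":["targets"]}

```bash
mkdir -p pics; ls; python3 - <<'E'
from workcell import bot
import cv2,numpy as np,pickle
print(bot.observe())
d={n:bot.grab_frame(n) for n in("scene","top")}
pickle.dump(d,open('f.pkl','wb'))
for n in d: cv2.imwrite(f'pics/{n}0.png',d[n]['color'][:,:,::-1]); print(n,d[n]['K'],d[n]['cam_to_world'])
E
```

```text
pics
{'clock': 0.0, 'qpos': array([-1.35819527,  0.52198512, -0.0363514 ,  1.59998279,  0.02116869,
        1.02114311, -0.11281333]), 'qd': array([ 0.00014183, -0.00062393,  0.00047405, -0.001324  ,  0.00048473,
       -0.000892  , -0.00120459]), 'joint_efforts': array([ 1.18108732e-03, -9.27109981e+01,  1.98014684e+00, -3.69928586e+01,
        1.78740505e-02,  8.23478505e-03,  9.20696351e-06]), 'position': array([0.17432343, 0.59984287, 0.2307525 ]), 'tool_rot': array([-3.14045845e+00,  4.38435433e-05,  2.85877230e+00]), 'force': array([-0.2260068 , -0.51760844, -1.34392541]), 'moment': array([ 0.01464858, -0.03774578,  0.03493577]), 'grip_width': 0.0852281976585317}
scene [[377.32014293   0.         323.78780046]
 [  0.         377.32014293 194.40387995]
 [  0.           0.           1.        ]] [[-0.62778021  0.49229621 -0.60293984  0.9954566 ]
 [ 0.77823123  0.38128428 -0.4989774   0.3719718 ]
 [-0.0157532  -0.78247475 -0.62248301  0.53914213]
 [ 0.          0.          0.          1.        ]]
top [[482.38479564   0.         316.16389435]
 [  0.         482.38479564 199.78296364]
 [  0.           0.           1.        ]] [[ 0.0147175  -0.99214584  0.12421763  0.45645137]
 [-0.99987219 -0.01537911 -0.00436895  0.03316578]
 [ 0.00624499 -0.12413745 -0.99224538  1.06357649]
 [ 0.          0.          0.          1.        ]]
```

View pics/scene0.png

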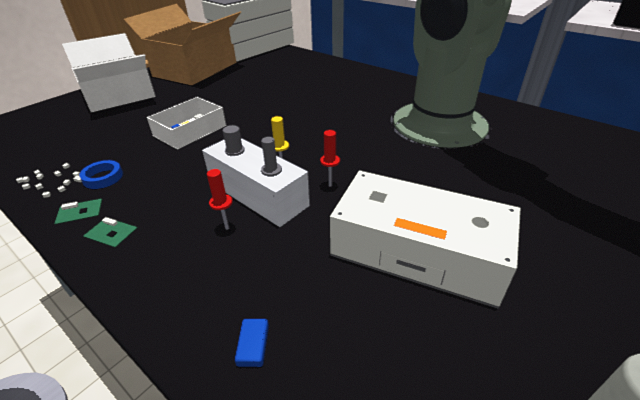

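View pics/top0.png

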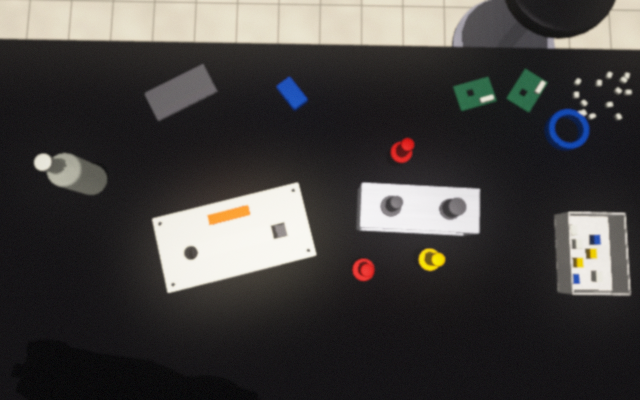

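The scene view shows the thin grey rod at (268,155) and the driver at (232,140). In the top view the rod is at about (395,203), the driver at (455,207), the round hole at (191,253) and the square port at (279,230). Red and yellow look-alikes stand close to the rack.

```bash
cat > h.py <<'E'
import numpy as np,cv2
def cloud(f,T=None):
    T=f['cam_to_world'] if T is None else T
    z=f['z_map'];K=f['K'];v,u=np.mgrid[:z.shape[0],:z.shape[1]]
    p=np.stack([(u-K[0,2])/K[0,0]*z,(v-K[1,2])/K[1,1]*z,z],-1)
    return p@T[:3,:3].T+T[:3,3]
def ray(f,u,v,h,T=None):
    T=f['cam_to_world'] if T is None else T
    d=T[:3,:3]@np.linalg.inv(f['K'])@[u,v,1]; o=T[:3,3]
    return o+d*(h-o[2])/d[2]
E
python3 - <<'E'
import pickle;from h import *
d=pickle.load(open('f.pkl','rb'))
for n,boxes in {'top':dict(rod=(375,185,420,222),drv=(430,185,480,225)),'scene':dict(rod=(250,130,290,180),drv=(215,120,250,158))}.items():
    f=d[n];P=cloud(f)
    for k,(a,b,c,e) in boxes.items():
        p=P[b:e,a:c].reshape(-1,3);zm=np.percentile(p[:,2],99)
        H=.166 if k=='rod' else .148
        t=p[(p[:,2]>H-.006)&(p[:,2]<H+.008)]
        print(n,k,'zmax',zm,'top n',len(t),'mid',(t.max(0)+t.min(0))/2 if len(t) else 0,'ext',np.ptp(t,axis=0) if len(t) else 0)
    g=f['color'].astype(int).sum(2)
    for k,(a,b,c,e) in ({'top':dict(hole=(178,241,204,266),sq=(268,220,292,242))}if n=='top' else dict(scene=dict(hole=(466,212,495,232),sq=(365,187,390,205)))).get(n).items():
        m=(g[b:e,a:c]<510).astype(np.uint8)
        ct=max(cv2.findContours(m,0,1)[0],key=cv2.contourArea);x,y,w,h=cv2.boundingRect(ct)
        u,v=a+x+(w-1)/2,b+y+(h-1)/2
        print(n,k,u,v,w,h,ray(f,u,v,.1))
    b=(P[...,2]>.09)&(P[...,2]<.11)&(g>550); 
    m=cv2.minAreaRect(P[b&(P[...,0]>.2)&(P[...,0]<.9)][:,:2].astype(np.float32)); print('lid/rack mixed',m, P[b][:,2].mean())
f=d['top'];P=cloud(f);w=(f['color'].min(2)>150)
n,L,S,C=cv2.connectedComponentsWithStats(w.astype(np.uint8))
for i in range(1,n):
    if S[i,4]>2000 and S[i,1]>100:
        print(S[i],cv2.minAreaRect(P[L==i][:,:2].astype(np.float32)),np.median(P[L==i][:,2]))
E
```

```text
top rod zmax 0.16782167648944307 top n 146 mid [ 0.56851862 -0.12198532  0.1645398 ] ext [0.02507254 0.02438748 0.00895293]
top drv zmax 0.14996105883048244 top n 270 mid [ 0.56361076 -0.24187798  0.14719685] ext [0.03475864 0.03523245 0.00894021]
top hole 190.5 252.5 14 14 [0.46788853 0.27651126 0.1       ]
top sq 278.0 230.0 15 15 [0.51510709 0.10421472 0.1       ]
lid/rack mixed ((0.5369323492050171, 0.020655572414398193), (0.16562753915786743, 0.6573595404624939), 11.692408561706543) 0.0978534985436504
scene rod zmax 0.16783390452692507 top n 104 mid [ 0.56950389 -0.12082414  0.16461291] ext [0.02567238 0.02564077 0.00909023]
scene drv zmax 0.15021388808716893 top n 148 mid [ 0.56618587 -0.24183887  0.14679536] ext [0.03315274 0.03686898 0.00847462]
scene hole 480.0 222.0 17 11 [0.4663365  0.27668584 0.1       ]
scene sq 377.5 196.5 18 12 [0.51408191 0.10245984 0.1       ]
lid/rack mixed ((0.4939146339893341, -0.3657558560371399), (1.4427380561828613, 0.23589341342449188), 88.86839294433594) 0.10015401477565274
[  152   183   164   110 10818] ((0.5013849139213562, 0.20878112316131592), (0.1774509698152542, 0.33209216594696045), 14.953004837036133) 0.09968600961381446
[ 360  183  120   52 4869] ((0.5597431659698486, -0.12979869544506073), (0.14401203393936157, 0.35800427198410034), 10.45463752746582) 0.09145229657975551
[ 568  212   44   83 2708] ((0.48635005950927734, -0.2941523790359497), (0.652453601360321, 0.17365272343158722), 88.2132797241211) 0.0030918702773865547
```

carry_out --pt "0 0 -14 0 0 -0.9 0" --pt "0 0 -14 0 0 -0.9 0" --pt "0 0 -12 0 0 -0.9 0" --pt "-20 -36 0 0 0 0 0" --pt "-20 -36 0 0 0 0 0" --force 40

```text
clock: 0.52
position: [0.2136, 0.5281, 0.271]
tool_rot: [3.141, -0.001, -3.138]
force: [1.9, -0.5, 0.2]
grip_width: 0.0854
```

carry_out --pt "-20 -36 0 0 0 0 0" --pt "-20 -36 0 0 0 0 0" --pt "-20 -36 0 0 0 0 0" --pt "-20 -36 0 0 0 0 0" --pt "-20 -36 0 0 0 0 0"

```text
clock: 0.93
position: [0.3149, 0.3461, 0.2712]
tool_rot: [-3.142, -0.0, 3.142]
force: [2.3, 0.2, -0.5]
grip_width: 0.0851
```

carry_out --pt "-20 -36 0 0 0 0 0" --pt "-20 -36 0 0 0 0 0" --pt "-20 -36 0 0 0 0 0" --pt "-20 -36 0 0 0 0 0" --pt "-20 -36 0 0 0 0 0"

```text
clock: 1.35
position: [0.4148, 0.1661, 0.2714]
tool_rot: [3.141, 0.0, 3.142]
force: [0.2, 1.1, -0.5]
grip_width: 0.0852
```

carry_out --pt "-20 -36 0 0 0 0 0" --pt "-20 -36 0 0 0 0 0" --pt "-20 -36 0 0 0 0 0" --pt "-20 -36 0 0 0 0 0" --pt "0 0 0 0 0 0 0"

```text
clock: 1.77
position: [0.4966, 0.0171, 0.2713]
tool_rot: [-3.139, 0.001, 3.134]
force: [-0.9, -0.9, -0.5]
grip_width: 0.0849
```

carry_out --pt "-18 -34 0 0 0 0 0" --pt "-18 -34 0 0 0 0 0" --pt "-18 -35 0 0 0 0 0" --pt "-18 -35 0 0 0 0 0" --pt "0 0 0 0 0 0 0"

```text
clock: 2.18
position: [0.5676, -0.1209, 0.2709]
tool_rot: [-3.138, 0.0, 3.135]
force: [-1.2, -1.3, 0.5]
grip_width: 0.0854
```

```bash
cat >> h.py <<'E'
from scipy.spatial.transform import Rotation as R
def wrist(bot):
    s=bot.observe();f=bot.grab_frame('wrist');T=np.eye(4)
    T[:3,:3]=R.from_euler('xyz',s['tool_rot']).as_matrix();T[:3,3]=s['position']
    return s,f,T@f['T_tool_cam']
E
python3 - <<'E'
from workcell import bot
from h import *
s,f,T=wrist(bot);print(s['position'],s['tool_rot'],f['T_tool_cam'].round(3))
cv2.imwrite('pics/w1.png',f['color'][:,:,::-1])
P=cloud(f,T);ok=f['z_map']>0
t=P[ok&(np.hypot(P[...,0]-.569,P[...,1]+.1214)<.03)&(abs(P[...,2]-.166)<.006)]
print(len(t),t.min(0),t.max(0),(t.min(0)+t.max(0))/2 )
E
```

```text
[ 0.56762519 -0.12093987  0.27086948] [-3.13834788e+00  1.44169739e-04  3.13497735e+00] [[ 0.    -0.966 -0.258  0.066]
 [ 1.     0.001 -0.001  0.001]
 [ 0.001 -0.258  0.966 -0.142]
 [ 0.     0.     0.     1.   ]]
728 [ 0.55405164 -0.13369593  0.16013277] [ 0.57880959 -0.10876007  0.16710786] [ 0.56643062 -0.121228    0.16362032]
```

View pics/w1.png

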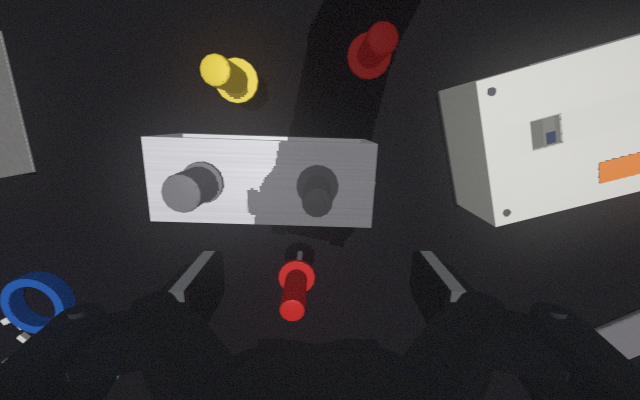

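The wrist view shows the rod handle at (317,195), centred between the fingers. The nearest red look-alike, at (293,290), is about 0.1 m away, so the way down is clear.

carry_out --pt "0 0 35 0 0 0 0" --pt "0 0 35 0 0 0 0" --pt "0 0 35 0 0 0 0" --pt "0 0 30 0 0 0 0" --pt "0 0 18 0 0 0 0"

```text
clock: 2.65
position: [0.5647, -0.1125, 0.1152]
tool_rot: [3.141, -0.003, -3.141]
force: [0.4, 0.1, 0.3]
grip_width: 0.0852
```

carry_out --pt "0 0 0 0 0 0 100" --pt "0 0 0 0 0 0 200" --pt "0 0 0 0 0 0 255" --pt "0 0 0 0 0 0 255" --pt "0 0 0 0 0 0 255" --force 50

```text
clock: 3.07
position: [0.567, -0.114, 0.1197]
tool_rot: [-3.141, 0.002, 3.142]
force: [0.5, 0.3, 5.6]
grip_width: 0.0257
```

carry_out --pt "0 0 0 0 0 0 255" --pt "0 0 0 0 0 0 255" --pt "0 0 0 0 0 0 255" --pt "0 0 0 0 0 0 255" --pt "0 0 0 0 0 0 255"

```text
clock: 3.48
position: [0.5671, -0.1139, 0.1198]
tool_rot: [-3.142, 0.002, 3.141]
force: [-2.0, -0.2, 10.8]
grip_width: 0.0251
```

carry_out --pt "0 0 -8 0 0 0 255" --pt "0 0 -15 0 0 0 255" --pt "0 0 -15 0 0 0 255" --pt "0 0 -15 0 0 0 255" --pt "0 0 0 0 0 0 255"

```text
clock: 3.9
position: [0.5677, -0.1141, 0.1748]
tool_rot: [-3.141, 0.004, 3.141]
force: [0.5, -0.4, 0.0]
grip_width: 0.025
```

```bash
python3 - <<'E'
from workcell import bot
from h import *
s=bot.observe();print(s['qpos'],s['position'],s['force'],s['grip_width'])
f=bot.grab_frame('scene');P=cloud(f)
cv2.imwrite('pics/s2.png',cv2.resize(f['color'][60:260,160:440,::-1],None,fx=2.5,fy=2.5))
E
```

```text
[-0.07435862  0.52587588  0.24051526  1.79314993 -0.16204966  0.83733898
  1.81360318] [ 0.56766196 -0.11414687  0.17477178] [ 0.50670242 -0.36827268  0.01652464] 0.02501422687491962
```

View pics/s2.png

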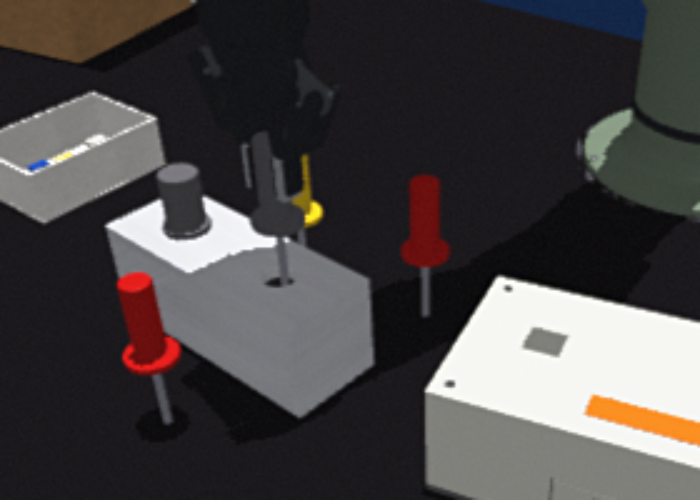

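The rod is held, with its shaft just over the hole at (280,283) in the crop, and looks about upright. The driver is untouched. I'll lift it clear and measure the tilt.

carry_out --pt "0 0 -25 0 0 0 255" --pt "0 0 -30 0 0 0 255" --pt "0 0 -30 0 0 0 255" --pt "0 0 -20 0 0 0 255" --pt "0 0 0 0 0 0 255"

```text
clock: 4.37
position: [0.5676, -0.1142, 0.28]
tool_rot: [-3.141, 0.005, 3.141]
force: [0.3, -0.0, -0.6]
grip_width: 0.0246
```

```bash
cat >> h.py <<'E'
def rodcheck(bot,save=None):
    s=bot.observe();p=s['position'];print('tcp',p,s['tool_rot'],'F',s['force'])
    for n in('scene','top'):
        f=bot.grab_frame(n);P=cloud(f);ok=(f['z_map']>0)&(np.hypot(P[...,0]-p[0],P[...,1]-p[1])<.04)&(P[...,2]<p[2]-.008)&(P[...,2]>p[2]-.12)
        Q=P[ok];print(n,len(Q))
        for a in np.arange(-.115,-.005,.01):
            q=Q[(Q[:,2]-p[2]>=a)&(Q[:,2]-p[2]<a+.01)]
            if len(q)>3: print('%.3f'%a,len(q),((q.min(0)+q.max(0))/2-p).round(4),np.ptp(q,axis=0).round(3))
        if save: cv2.imwrite(f'pics/{save}_{n}.png',f['color'][:,:,::-1])
E
python3 - <<'E'
from workcell import bot
from h import *
rodcheck(bot,'c')
E
```

```text
tcp [ 0.56761935 -0.11417658  0.28002406] [-3.14131106  0.00518414  3.14131515] F [ 0.25137706 -0.04219503 -0.62315835]
scene 371
-0.095 16 [ 0.0026  0.0016 -0.0894] [0.007 0.004 0.008]
-0.085 19 [ 0.0024 -0.0004 -0.0799] [0.007 0.006 0.009]
-0.075 17 [ 0.0025  0.0009 -0.0698] [0.006 0.004 0.008]
-0.065 21 [ 0.0028  0.0013 -0.0601] [0.007 0.006 0.009]
-0.055 16 [ 0.0024  0.0014 -0.0502] [0.007 0.005 0.01 ]
-0.045 22 [ 0.0033  0.0017 -0.0399] [0.007 0.005 0.01 ]
-0.035 12 [ 0.0072  0.0094 -0.0258] [0.031 0.024 0.001]
-0.025 195 [ 0.0022  0.0005 -0.02  ] [0.042 0.044 0.01 ]
-0.015 52 [ 0.0055  0.0037 -0.0116] [0.018 0.018 0.006]
top 41
-0.035 20 [-0.0106  0.0151 -0.0272] [0.015 0.01  0.004]
-0.025 21 [-0.0102  0.0157 -0.0236] [0.014 0.01  0.003]
```

carry_out --pt "10 39 0 0 0 0 255" --pt "10 39 0 0 0 0 255" --pt "10 39 0 0 0 0 255" --pt "10 39 0 0 0 0 255" --pt "10 39 0 0 0 0 255"

```text
clock: 4.88
position: [0.5149, 0.0827, 0.2749]
tool_rot: [-3.141, -0.002, 3.141]
force: [1.1, 0.9, -1.5]
grip_width: 0.0251
```

carry_out --pt "10 39 0 0 0 0 255" --pt "10 39 0 0 0 0 255" --pt "10 39 0 0 0 0 255" --pt "10 39 0 0 0 0 255" --pt "10 39 0 0 0 0 255"

```text
clock: 5.3
position: [0.4649, 0.2777, 0.2749]
tool_rot: [-3.14, -0.002, -3.142]
force: [1.1, 0.0, -0.8]
grip_width: 0.0249
```

carry_out --pt "0 0 25 0 0 0 255" --pt "0 0 25 0 0 0 255" --pt "0 0 15 0 0 0 255" --pt "0 0 0 0 0 0 255" --pt "0 0 0 0 0 0 255"

```text
clock: 5.72
position: [0.4658, 0.2757, 0.2102]
tool_rot: [-3.14, -0.002, 3.141]
force: [0.5, 0.6, 0.6]
grip_width: 0.0249
```

```bash
python3 - <<'E'
from workcell import bot
from h import *
rodcheck(bot,'d')
s,f,T=wrist(bot);cv2.imwrite('pics/w3.png',f['color'][:,:,::-1])
f=cv2.imread('pics/d_scene.png');cv2.imwrite('pics/d_crop.png',cv2.resize(f[110:270,400:600],None,fx=3,fy=3))
E
```

```text
tcp [0.46578909 0.27568117 0.21022445] [-3.13986158e+00 -2.19923371e-03  3.14148942e+00] F [0.50758306 0.57027985 0.57796347]
scene 1593
-0.115 1057 [ 0.0002  0.     -0.1105] [0.079 0.079 0.008]
-0.095 21 [ 0.0026 -0.0008 -0.0902] [0.005 0.007 0.009]
-0.085 24 [ 0.0029 -0.0008 -0.0798] [0.005 0.007 0.009]
-0.075 23 [ 0.0017 -0.0007 -0.07  ] [0.007 0.006 0.009]
-0.065 23 [ 0.0021 -0.0007 -0.0601] [0.006 0.006 0.01 ]
-0.055 24 [ 0.0027 -0.0004 -0.0498] [0.005 0.006 0.01 ]
-0.045 15 [ 0.0028 -0.0004 -0.0416] [0.003 0.006 0.006]
-0.035 18 [ 0.0183  0.0005 -0.0259] [0.008 0.032 0.001]
-0.025 301 [ 0.0031 -0.0003 -0.0201] [0.041 0.043 0.01 ]
-0.015 73 [ 0.0073 -0.0005 -0.0115] [0.014 0.025 0.007]
top 812
-0.115 719 [ 0.0003 -0.003  -0.1103] [0.077 0.074 0.009]
-0.025 87 [ 0.0017 -0.0046 -0.0209] [0.043 0.027 0.008]
```

View pics/d_crop.png

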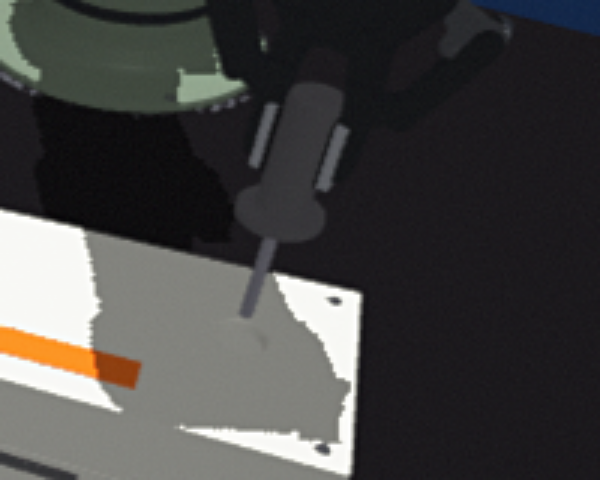

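The crop shows the shaft tip at (245,315), just above the hole at about (248,335), and measures vertical. I'll descend and watch the force.

carry_out --pt "0 0 10 0 0 0 255" --pt "0 0 10 0 0 0 255" --pt "0 0 10 0 0 0 255" --pt "0 0 10 0 0 0 255" --pt "0 0 0 0 0 0 255"

```text
clock: 6.28
position: [0.4655, 0.2755, 0.1689]
tool_rot: [-3.14, -0.003, 3.142]
force: [0.5, -0.3, -1.2]
grip_width: 0.0249
```

Tip is about 27 mm in with no contact force. Continuing.

carry_out --pt "0 0 10 0 0 0 255" --pt "0 0 10 0 0 0 255" --pt "0 0 6 0 0 0 255" --pt "0 0 5 0 0 0 255" --pt "0 0 0 0 0 0 255"

```text
clock: 6.7
position: [0.4661, 0.276, 0.1393]
tool_rot: [-3.141, -0.001, 3.141]
force: [0.3, 0.7, -0.9]
grip_width: 0.025
```

carry_out --pt "0 0 3 0 0 0 255" --pt "0 0 2 0 0 0 255" --pt "0 0 2 0 0 0 255" --pt "0 0 0 0 0 0 255" --pt "0 0 0 0 0 0 255"

```text
clock: 7.12
position: [0.4666, 0.2763, 0.1335]
tool_rot: [3.141, 0.0, 3.142]
force: [0.7, -0.2, 1.9]
grip_width: 0.0249
```

```bash
python3 - <<'E'
from workcell import bot
import cv2
s=bot.observe();print(s['position'],s['force'])
f=bot.grab_frame('scene')['color'];cv2.imwrite('pics/e.png',cv2.resize(f[120:340,310:590,::-1],None,fx=2,fy=2))
E
```

```text
[0.46656167 0.27629075 0.13345713] [ 0.70195366 -0.19782628  1.88195229]
```

View pics/e.png

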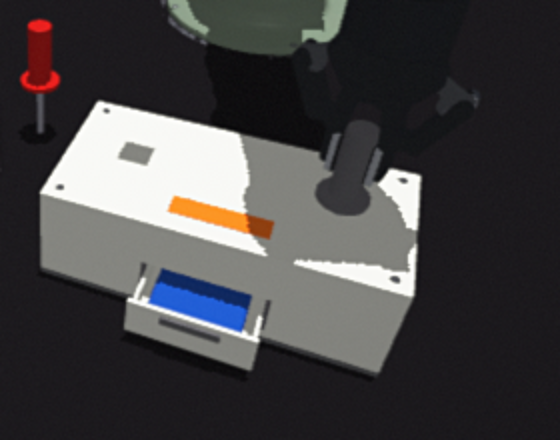

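The tray is out: blue battery visible at (200,300), front at (195,335). Now lift and return.

carry_out --pt "0 0 -20 0 0 0 255" --pt "0 0 -30 0 0 0 255" --pt "0 0 -35 0 0 0 255" --pt "0 0 -35 0 0 0 255" --pt "0 0 -30 0 0 0 255"

```text
clock: 7.58
position: [0.4663, 0.2759, 0.2856]
tool_rot: [3.141, 0.001, 3.141]
force: [0.7, 0.5, -1.5]
grip_width: 0.0252
```

carry_out --pt "-10 -40 0 0 0 0 255" --pt "-10 -40 0 0 0 0 255" --pt "-10 -40 0 0 0 0 255" --pt "-10 -40 0 0 0 0 255" --pt "-10 -40 0 0 0 0 255"

```text
clock: 8.0
position: [0.5163, 0.0742, 0.2835]
tool_rot: [3.141, 0.0, -3.141]
force: [1.0, 0.7, -1.2]
grip_width: 0.0249
```

carry_out --pt "-10 -40 0 0 0 0 255" --pt "-10 -40 0 0 0 0 255" --pt "-10 -40 0 0 0 0 255" --pt "-10 -40 0 0 0 0 255" --pt "-10 -38 0 0 0 0 255"

```text
clock: 8.42
position: [0.5662, -0.1243, 0.2834]
tool_rot: [-3.142, 0.0, 3.141]
force: [1.2, 0.2, -1.3]
grip_width: 0.0249
```

carry_out --pt "0 0 20 0 0 0 255" --pt "0 0 20 0 0 0 255" --pt "0 0 20 0 0 0 255" --pt "0 0 10 0 0 0 255" --pt "0 0 0 0 0 0 255"

```text
clock: 8.83
position: [0.5653, -0.1216, 0.2114]
tool_rot: [3.141, -0.003, -3.142]
force: [-0.4, 0.6, -0.8]
grip_width: 0.025
```

```bash
python3 - <<'E'
from workcell import bot
from h import *
rodcheck(bot,'g')
f=cv2.imread('pics/g_scene.png');cv2.imwrite('pics/g_crop.png',cv2.resize(f[90:240,180:380],None,fx=3,fy=3))
E
```

```text
tcp [ 0.56530934 -0.12163683  0.21141146] [ 3.14131377 -0.00335501 -3.14158476] F [-0.35086833  0.60614792 -0.80955795]
scene 911
-0.095 14 [ 0.0016  0.0004 -0.0899] [0.006 0.006 0.009]
-0.085 14 [ 0.0028  0.0004 -0.0795] [0.004 0.006 0.009]
-0.075 16 [ 0.0013  0.0008 -0.07  ] [0.006 0.006 0.01 ]
-0.065 15 [ 0.0028  0.0009 -0.0593] [0.006 0.007 0.008]
-0.055 16 [ 0.0017  0.001  -0.05  ] [0.006 0.004 0.009]
-0.045 13 [ 0.0021  0.001  -0.0409] [0.005 0.005 0.008]
-0.035 14 [ 0.0081  0.008  -0.026 ] [0.03  0.028 0.002]
-0.025 175 [ 0.002   0.0007 -0.02  ] [0.042 0.044 0.01 ]
-0.015 44 [ 0.0049  0.0024 -0.0114] [0.019 0.023 0.007]
top 230
-0.025 20 [-0.007   0.0162 -0.0218] [0.011 0.007 0.006]
```

View pics/g_crop.png

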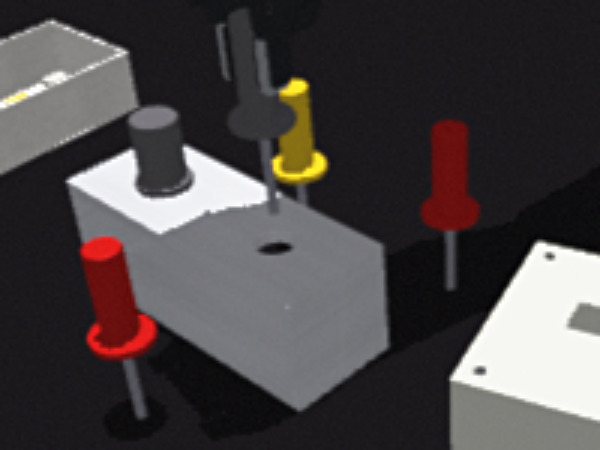

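The shaft tip at (273,210) hangs above the rack hole at (275,248). One quick ray gives the hole's centre.

```bash
python3 - <<'E'
import pickle;from h import *
f=pickle.load(open('f.pkl','rb'))['scene'];print(ray(f,180+275/3-.33,90+248/3-.33,.092))
E
```

```text
[ 0.57171485 -0.11791874  0.092     ]
```

carry_out --pt "-2 0 0 0 0 0 255" --pt "0 0 10 0 0 0 255" --pt "0 0 0 0 0 0 255"

```text
clock: 9.18
position: [0.5682, -0.1216, 0.2025]
tool_rot: [3.141, -0.0, -3.141]
force: [0.3, -0.5, -2.1]
grip_width: 0.0249
```

carry_out --pt "0 0 10 0 0 0 255" --pt "0 0 12 0 0 0 255" --pt "0 0 12 0 0 0 255" --pt "0 0 12 0 0 0 255" --pt "0 0 0 0 0 0 255"

```text
clock: 9.6
position: [0.5673, -0.1216, 0.1549]
tool_rot: [3.141, -0.003, -3.142]
force: [-0.5, 0.1, -1.2]
grip_width: 0.0251
```

carry_out --pt "0 0 12 0 0 0 255" --pt "0 0 12 0 0 0 255" --pt "0 0 8 0 0 0 255" --pt "0 0 0 0 0 0 255" --pt "0 0 0 0 0 0 255"

```text
clock: 10.02
position: [0.5682, -0.1219, 0.1249]
tool_rot: [3.142, -0.001, 3.141]
force: [1.1, 0.1, -0.2]
grip_width: 0.0249
```

carry_out --pt "0 0 2 0 0 0 255" --pt "0 0 2 0 0 0 255" --pt "0 0 1 0 0 0 255" --pt "0 0 0 0 0 0 255" --pt "0 0 0 0 0 0 255"

```text
clock: 10.43
position: [0.5684, -0.1218, 0.1204]
tool_rot: [3.142, 0.0, 3.141]
force: [-0.6, 0.4, -1.6]
grip_width: 0.0247
```

Not quite seated (no force yet). I'll go 1.5 mm more.

carry_out --pt "0 0 1 0 0 0 255" --pt "0 0 0.5 0 0 0 255" --pt "0 0 0 0 0 0 255" --pt "0 0 0 0 0 0 255"

```text
clock: 10.77
position: [0.5686, -0.1219, 0.1198]
tool_rot: [3.141, 0.001, 3.141]
force: [-5.6, 1.7, 17.3]
grip_width: 0.0247
```

carry_out --pt "0 0 -0.5 0 0 0 255" --pt "0 0 0 0 0 0 140" --pt "0 0 0 0 0 0 120" --pt "0 0 0 0 0 0 100" --pt "0 0 0 0 0 0 60"

```text
clock: 11.18
position: [0.5683, -0.1219, 0.1192]
tool_rot: [-3.142, -0.0, 3.141]
force: [0.8, -0.6, 0.2]
grip_width: 0.0623
```

carry_out --pt "0 0 0 0 0 0 0" --pt "0 0 0 0 0 0 0" --pt "0 0 0 0 0 0 0" --pt "0 0 0 0 0 0 0" --pt "0 0 0 0 0 0 0"

```text
clock: 11.6
position: [0.5683, -0.1219, 0.1193]
tool_rot: [-3.142, -0.0, 3.141]
force: [-0.4, -0.8, 0.0]
grip_width: 0.0853
```

carry_out --pt "0 0 -15 0 0 0 0" --pt "0 0 -35 0 0 0 0" --pt "0 0 -35 0 0 0 0" --pt "0 0 -35 0 0 0 0" --pt "0 0 -30 0 0 0 0"

```text
clock: 12.02
position: [0.5683, -0.1221, 0.2717]
tool_rot: [-3.141, 0.001, 3.141]
force: [0.5, -0.3, -0.4]
grip_width: 0.0854
```

carry_out --pt "41 0 0 0 0 0 0" --pt "41 0 0 0 0 0 0" --pt "41 0 0 0 0 0 0" --pt "0 0 0 0 0 0 0" --pt "0 0 0 0 0 0 0"

```text
clock: 12.43
position: [0.4441, -0.1219, 0.27]
tool_rot: [3.141, 0.001, 3.141]
force: [0.3, 0.2, 0.1]
grip_width: 0.0854
```

```bash
python3 - <<'E'
from workcell import bot
from h import *
import pickle
d=pickle.load(open('f.pkl','rb'))
for lab,f in (('before',d['scene']),('after',bot.grab_frame('scene'))):
    P=cloud(f)
    for k,(c,H) in dict(rod=((.569,-.121),.166),drv=((.565,-.242),.148)).items():
        near=np.hypot(P[...,0]-c[0],P[...,1]-c[1])
        t=P[(near<.035)&(abs(P[...,2]-H+.002)<.006)];h=P[(near<.03)&(P[...,2]>.105)&(P[...,2]<.125)]
        print(lab,k,len(t),((t.min(0)+t.max(0))/2).round(4),t[:,2].max(),'low handle',((h.min(0)+h.max(0))/2).round(4))
cv2.imwrite('pics/z.png',f['color'][:,:,::-1])
E
```

```text
before rod 113 [ 0.5695 -0.1208  0.1636] 0.1691580221881711 low handle [ 0.5715 -0.12    0.1149]
before drv 163 [ 0.5662 -0.2418  0.1456] 0.15103266581672414 low handle [ 0.5667 -0.2378  0.115 ]
after rod 113 [ 0.5706 -0.1205  0.1636] 0.16909123739166554 low handle [ 0.5733 -0.1205  0.1151]
after drv 161 [ 0.5653 -0.241   0.1456] 0.1511453813292612 low handle [ 0.5666 -0.2367  0.1149]
```

View pics/z.png

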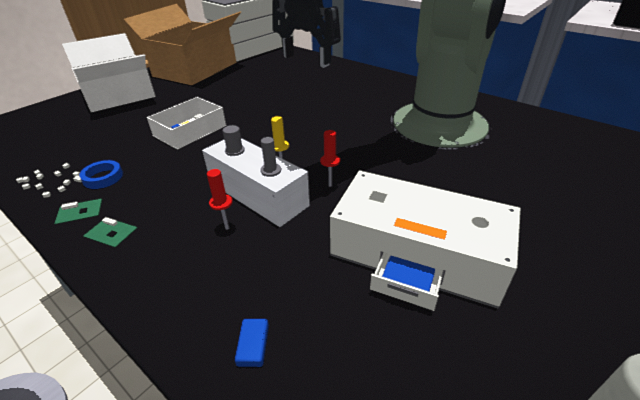

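The rod is upright in its rack hole at (268,155), the tray is out at (408,278) and the gripper is clear of everything.

```bash
python3 -c "
from workcell import bot
print(bot.job_done())"
```

```text
the job is handed in; nothing more can be done
None
```

The job is done and handed in at about 12.5 s of robot time. I took the rod from the rack and pushed it down through the round hole to about 62–66 mm deep. That freed the tray, and I put the rod back in its own rack hole and let go.

**Last checks:**
- **Tray:** the final picture shows it standing out with the battery visible. I did not measure its travel in mm.
- **Rod:** its top is about 1 mm from where it started, at the same height and upright.
- **Socket driver:** it reads within about 1 mm of its start.
- **Gripper:** it is open and well clear of everything.

**Disagreements:**
- **First descent onto the rod:** the arm ended about 8 mm off in y, for no reason I found. The grasp dragged the rod about 7 mm inside its loose hole; I corrected this when putting it back.
- **Force:** the wrist read 17 N for a moment when the collar touched the rack, well under the limits.

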